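Carry the tube guides over to the cutter's rail in running order

ROBOT

A 6-joint arm with a two-finger parallel gripper is mounted at the origin on the work surface. World frame = base frame: x ahead of the robot, y to its left, z up, the work surface at z = 0. Lengths are in mm, angles in degrees, forces in N, time in s.
With the tool pointing down it reaches from about 300 to 850 mm from the base axis. Payload 4.2 kg.
Tool frame: the origin (TCP) lies at the centre of the arm's flange, where the gripper is bolted on; the fingertips stand 191 mm ahead of it and the grasp point (between the pads) lies 172 mm ahead of it; y points along the fingers, x is the direction in which the jaws open and shut, and the axes are right-handed (so a half turn about y gives the same grasp; the last joint's range is limited). The gripper opens to 91 mm and grips with 3 to 60 N. Pads are 32 mm wide; open, the fingers measure 118 mm over their backs; the gripper's body (76 mm by 178 mm) begins 60 mm behind the grasp point.
Start: joints at [65.489, 18.312, 89.639, -0, 72.044, -1.146], TCP at [228.036, 527.847, 404.776] pointing down, gripper open.
Joint ranges: [-177.97, 177.97], [-48.28, 115.42], [12.27, 149.76], [-77.06, 257.06], [2.81, 150.46], [-146.56, 146.56]. Speed limits (degrees/s): [147.25, 147.25, 180, 180, 180, 180].

INTERFACE

Orientations are given as [roll, pitch, yaw] about the fixed x, y, z axes, in that order (R = Rz(yaw) Ry(pitch) Rx(roll)).
In Python, from workcell import env gives the robot as it stands.
- The arm moves only by the tool carry_out, never from a script. Its argument "increments" is a list of rows, each a list of 3 entries, a list of its own where there are three numbers: the turn, a rotation vector about the tool's x, y, z in rad, then the shift along the tool's x, y, z in mm, then the closure, from 0 (fully open) to 1 (shut). In form: [[[wx, wy, wz], [dx, dy, dz], claw], ...]. A call has 1 to 10 rows; each row is the pose to reach, as a shift and turn from the pose commanded when the call began, along the tool's axes at that moment; what a row does not reach only later rows make up. A row lasts 1/12 s, in which the tool goes at most 41.7 mm and 7.16 degrees, less where a joint would pass 70% of its speed; a pose out of reach is approached as far as the arm can. A call with a gripper value outside its range is refused whole. The fingers move at their own pace and stop on an object; "force" is the grip in N (left out, the last holds). Time passes only in rows, so rows that repeat a pose let the fingers close. It gives the time, the measured TCP pose, the force and the opening at its end, in the units of the state.
- env.state(): the state, without advancing time (a new reading comes with each control period).
- env.grab_frame(name): name is "side" or "top"; returns a dict with "frame" (480x640x3 uint8, blue, green, red), "z_map" (480x640 float32, mm along the optical axis (not along the pixel's ray), 0 where there is no reading), "camera_matrix" (3x3 intrinsics, pixels), "rvec" (rotation vector, rad) and "tvec" (3), from world to camera coordinates, as OpenCV has them. Camera axes: x right, y down, z forward; pixel columns grow to the right and rows downward; lengths in mm; the calibration is good to about 2 mm. A picture is of the moment at which its call begins.
- env.job_done(): hands the job in, once; it reports no verdict.
The state is a dict: "time_s": time; "qpos": joint angles; "qvel": joint speeds; "effort": joint torques, N m; "ee_pos": TCP position; "ee_rot": TCP orientation; "force": force on the tool from outside, world axes, zero at the start; "torque": the same for the moment, N m; "gripper_width": finger opening in mm.
Only numpy, scipy, OpenCV 4.12 (cv2) and the standard library are available. Lean on these libraries where they do the work, as an engineer would, in place of code of your own. Each camera call takes 0.05 s, during which the arm holds its last target. There are 200 camera calls.

TASK

Four steel tube guides for the tube cutter stand side by side in the grey prep rack in the order in which their jobs will be run. Move them to the four black cups on the machine's rail, one in each cup and in the same order along the row as they stand now, so that the guide at the left end of the rack comes to the left end of the rail and so on. Stand each one upright with its foot flange down flat on the cup's floor, set them down rather than dropping them, and leave the tape roll and the oil bottle where they are.

Things in the scene. Friction and masses are not known exactly. Their poses are not given: they have to be found in the camera images.
- wide_guide: Bare-steel tube guide: round foot flange 44 mm across, 8 mm thick; above it, on the same axis, a plain round body 37 mm across; 52 mm high in all; about 300 g. Origin: centre of the flange's underside; z is its axis, up as it stands. All four guides start upright on thin pads in the prep rack, 8 mm over the bench, about 90 mm apart.
- slim_guide: Bare-steel tube guide: round foot flange 44 mm across, 8 mm thick; above it, on the same axis, a slim round body 20 mm across, tapering from 70 mm up; 78 mm high in all; about 160 g. Origin: centre of the flange's underside; z is its axis, up as it stands. The prep rack is a grey steel channel 400 by 88 mm with a 12 mm lip, between robot and rail.
- stepped_guide: Bare-steel tube guide: round foot flange 44 mm across, 8 mm thick; above it, on the same axis, a round body 27 mm across up to 50 mm, then a nose 17 mm across; 64 mm high in all; about 220 g. Origin: centre of the flange's underside; z is its axis, up as it stands. Rack and rail lie alongside, 160 mm apart, the rail some 70 mm further left, both turned alike by up to 0.2 rad.
- square_guide: Bare-steel tube guide: round foot flange 44 mm across, 8 mm thick; above it, on the same axis, a square body 30 by 30 mm, sides along this body's x and y; 56 mm high in all; about 280 g. Origin: centre of the flange's underside; z is its axis, up as it stands. Starts turned up to 0.4 rad from the row. Which guide stands where differs every time.
- cup_k: One of four alike black cups clamped in an uneven row on the T-slot rail (20 mm high), fixed. Open-topped, 68 mm across outside, 61 inside, 13 high; flat floor 5 mm thick on which a flange rests, so the wall stands 8 mm above the floor. Its letter says nothing of its place in the row. Origin: centre of the underside, on the rail's top, 20 mm over the bench; z up.
- cup_m: One of four alike black cups clamped in an uneven row on the T-slot rail (20 mm high), fixed. Open-topped, 68 mm across outside, 61 inside, 13 high; flat floor 5 mm thick on which a flange rests, so the wall stands 8 mm above the floor. Its letter says nothing of its place in the row. Origin: centre of the underside, on the rail's top, 20 mm over the bench; z up.
- cup_p: One of four alike black cups clamped in an uneven row on the T-slot rail (20 mm high), fixed. Open-topped, 68 mm across outside, 61 inside, 13 high; flat floor 5 mm thick on which a flange rests, so the wall stands 8 mm above the floor. Its letter says nothing of its place in the row. Origin: centre of the underside, on the rail's top, 20 mm over the bench; z up.
- cup_t: One of four alike black cups clamped in an uneven row on the T-slot rail (20 mm high), fixed. Open-topped, 68 mm across outside, 61 inside, 13 high; flat floor 5 mm thick on which a flange rests, so the wall stands 8 mm above the floor. Its letter says nothing of its place in the row. Origin: centre of the underside, on the rail's top, 20 mm over the bench; z up.
- tape_roll: Bystander: clear packing-tape roll standing flat on the bench to the robot's right of the racks, 94 mm across, 48 mm high. Origin: centre of its underside. Not to be moved.
- oil_bottle: Bystander: small white machine-oil bottle with a black cap, on the bench to the robot's left of the racks, 44 mm across, 115 mm high. Origin: centre of its underside. Not to be moved.
There are look-alikes about, which are no part of the job. What is shaped like the wide_guide but orange is not meant.

How it is judged:
By the outcome, as a careful person would: the job done as asked, in the order asked, and still so for the second after the job is handed in, with the robot touching nothing.
It also fails if it takes over 109 s, if anything falls off the work surface, if the arm or the gripper's body presses on something with over 40 N, if the wrist force passes 120 N, or if a joint passes its speed limit or range.

## Working session

There is one attempt and no reset: what is moved stays moved. The work goes in short steps, Python scripts to look and compute and a tool call to move; the robot and the scene stay as the last step left them, time stands still between calls to the robot, and variables do not carry over. Pictures are saved under pics/ and viewed, about 12 in all and at most 16, crops included, and the job is handed in when it is done.

Besides the shell and the picture viewer there is one more tool, called after "Request:" in YAML: its name, and indented under it one key for each argument. carry_out: Moves the arm, as the interface text tells. Its arguments: {"type":"object","properties":{"increments":{"type":"array","items":{"type":"array"}},"force":{"type":"number"}},"required":["increments"]}

```bash
mkdir -p pics; ls; cat > h.py <<'E'
import numpy as np, cv2
from workcell import env
def shot(name):
    f=env.grab_frame(name); R=cv2.Rodrigues(np.array(f["rvec"],float))[0]; t=np.array(f["tvec"],float).ravel()
    z=f["z_map"].astype(float); K=np.array(f["camera_matrix"]); v,u=np.mgrid[:480,:640]
    c=np.stack([(u-K[0,2])/K[0,0]*z,(v-K[1,2])/K[1,1]*z,z],-1)
    W=(c-t)@R; W[z==0]=np.nan
    return f["frame"],W
E
python3 - <<'E'
from h import *
print(env.state())
for n in("top","side"):
    im,W=shot(n); cv2.imwrite(f"pics/{n}1.png",im); np.save(f"{n}1.npy",W); print(n, W[240,320],W[100,100],W[400,500])
E
```

```text
pics
{'time_s': 0.0, 'qpos': array([ 6.54896141e+01,  1.83500228e+01,  8.97077212e+01, -8.48465616e-04,
        7.20422814e+01, -1.14634543e+00]), 'qvel': array([-0.01847371, -0.07570717,  0.12025544,  0.05560143, -0.14493853,
       -0.02287845]), 'effort': array([ 3.78230188e-04, -4.12463307e+01, -2.31979269e+01,  7.27508054e-02,
        4.56269877e-02, -1.33618942e-04]), 'ee_pos': array([227.96024925, 527.6883212 , 403.92729294]), 'ee_rot': array([-89.99880539,   0.10002151,  66.63622286]), 'force': array([-0.84831339,  0.20399422, -0.19212909]), 'torque': array([-0.00545992,  0.00216574,  0.04711423]), 'gripper_width': 91.25514809714392}
top [487.38101163 -30.80859465   3.04158556] [921.84201159 609.89619718   1.314629  ] [  21.33114922 -525.57603173   -1.19508513]
side [497.70270437  75.45738017   5.23576442] [-463.92235707 2123.47892399 -551.09076314] [ 761.05419593 -420.49802377    2.36931208]
```

View pics/top1.png

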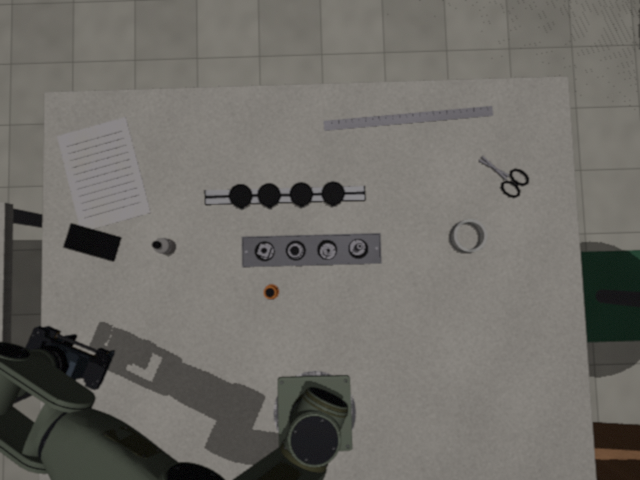

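View pics/side1.png

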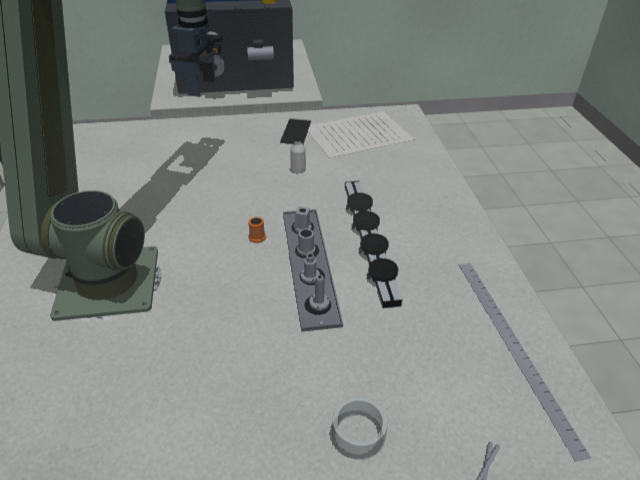

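```bash
python3 - <<'E'
from h import *
W=np.load("top1.npy");im=cv2.imread("pics/top1.png");S=np.load("side1.npy");si=cv2.imread("pics/side1.png")
a=cv2.resize(im[180:305,200:390],None,fx=4,fy=4,interpolation=2)
b=cv2.resize(si[170:340,240:410],None,fx=3.4,fy=3.4,interpolation=2)
cv2.imwrite("pics/ca.png",a[:, :760]);cv2.imwrite("pics/cb.png",b)
def comps(n,W,m,amin):
    k,l,st,c=cv2.connectedComponentsWithStats(m.astype(np.uint8),connectivity=4)
    for i in range(1,k):
        if st[i,4]>=amin:
            P=W[l==i]; lo=P.min(0);hi=P.max(0); print(n,c[i].round(1),st[i,4],"mid",((lo+hi)/2).round(1),"ext",(hi-lo).round(1),"zmax",hi[2].round(1),"mean",P.mean(0).round(1),'med z',np.median(P[:,2]).round(1))
for n,W,im in(("top",W,im),("side",S,si)):
    x,y,z=W[...,0],W[...,1],W[...,2]
    roi=(x>300)&(x<750)&(y<320)&(y>-250)
    dark=(im.max(2)<45)
    comps(n+" cup",W,roi&dark&(z>22)&(z<45)&(x>430),20)
    comps(n+" gd",W,roi&(z>24)&(z<95)&~dark&(im.max(2)>45),8)
    comps(n+" gdhi",W,roi&(z>45)&(z<95),5)
E
```

```text
top cup [332.8 193.1] 352 mid [618.4 -71.5  30.9] ext [64.3 68.9 17.7] zmax 39.7 mean [619.1 -70.8  26.6] med z 25.9
top cup [300.9 194. ] 353 mid [617.6  19.9  30.7] ext [65.3 68.4 17.5] zmax 39.5 mean [619.2  20.3  26.7] med z 25.8
top cup [268.5 194.9] 356 mid [617.5 115.8  29.4] ext [65.8 71.2 14.7] zmax 36.7 mean [619.3 113.   26.4] med z 25.8
top cup [240.3 195.7] 344 mid [618.1 195.4  30.8] ext [63.8 66.7 17.7] zmax 39.7 mean [619.1 193.8  26.8] med z 26.1
top gd [237.5 184.5] 13 mid [649.6 199.   32. ] ext [ 6.6 28.7  7.6] zmax 35.8 mean [650.5 200.1  33.1] med z 33.0
top gd [260.1 187.6] 18 mid [636.8 133.3  32.5] ext [25.9 23.2 10. ] zmax 37.5 mean [639.9 136.   33.6] med z 33.5
top gd [322.4 188.4] 11 mid [632.5 -41.9  30.4] ext [21.1  9.3 12.6] zmax 36.7 mean [632.9 -41.5  31.5] med z 31.8
top gd [290.3 189.3] 11 mid [631.7  49.5  32.4] ext [20.9  9.1 10. ] zmax 37.4 mean [632.7  50.1  32.2] med z 31.8
top gd [322.1 197.4] 8 mid [606.7 -39.7  33.3] ext [14.   5.5  8. ] zmax 37.3 mean [606.8 -40.   32.5] med z 32.6
top gd [257.5 198.5] 11 mid [608.  145.9  29.9] ext [18.9 
[... 3243 characters left out ...]
25 mid [ 463.5 -140.    57.1] ext [19.6 19.2 65.6] zmax 90.0 mean [ 462.4 -142.3   60. ] med z 61.8
side gdhi [302.5 212.9] 177 mid [460.6 125.3  56.8] ext [34.9 41.6 23.6] zmax 68.6 mean [460.  119.5  59.9] med z 62.9
side gdhi [255.6 221.9] 147 mid [344.6 113.3  51. ] ext [35.  40.4 12. ] zmax 57.0 mean [343.9 109.6  51.8] med z 52.1
side gdhi [305.5 235.3] 198 mid [457.2  40.6  54.6] ext [35.7 43.5 19.2] zmax 64.2 mean [456.6  35.6  57.8] med z 59.7
side gdhi [309.7 260.7] 152 mid [454.5 -55.5  60.2] ext [25.7 26.9 30. ] zmax 75.1 mean [453.9 -57.3  61.3] med z 59.7
side gdhi [319.1 284.1] 161 mid [ 463.7 -140.    67.6] ext [19.2 19.2 44.7] zmax 90.0 mean [ 462.4 -141.8   70.5] med z 72.2
```

View pics/ca.png

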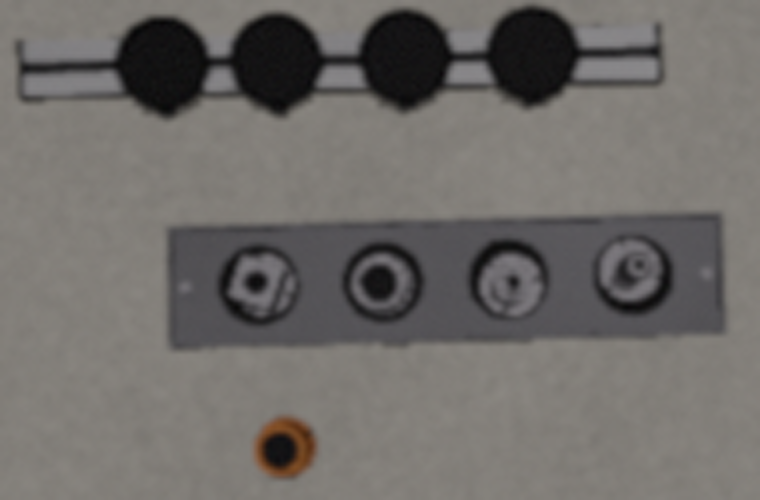

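View pics/cb.png

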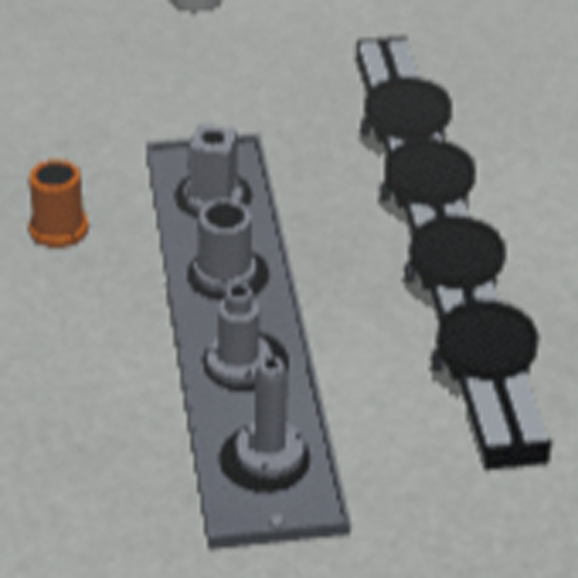

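Left to right in the rack the top view shows square (264,250), wide (295,250), stepped (327,250) and slim (357,248). Cups are at (241,195), (269,195), (301,194) and (333,193). Two things could be mistaken for guides: the orange look-alike at (271,292), ruled out by colour, and the white bottle at (164,246), which isn't steel. The crop confirms the choice. I'll refine the axes with one fit.

```bash
cat >> h.py <<'E'
import json,sys
def plan(x,y,z,yaw,rows=10,claw=None):
    """grasp-point target in world mm, jaw yaw deg; prints increment from last commanded pose and stores it"""
    c=json.load(open("cmd.json")); p=np.radians(c[3])
    d=np.array([x,y,z])-c[:3]
    dx=round(d@[np.cos(p),np.sin(p),0]); dz=round(d@[-np.sin(p),np.cos(p),0]); dy=round(-d[2]); wy=round(-np.radians(yaw-c[3]),2)
    e=np.array(c[:3])+[dx*np.cos(p)-dz*np.sin(p),dx*np.sin(p)+dz*np.cos(p),-dy]
    json.dump([*e,c[3]-np.degrees(wy)],open("cmd.json","w"))
    print("w",[0,wy,0],"d",[dx,dy,dz],"norm",round(float(np.linalg.norm([dx,dy,dz]))),"cmd",e.round(1),round(c[3]-np.degrees(wy),1))
E
echo '[228.036,527.847,232.776,66.635]'>cmd.json
python3 - <<'E'
from h import *
from scipy.optimize import least_squares
T=np.load("top1.npy").reshape(-1,3);S=np.load("side1.npy").reshape(-1,3)
for n,x,y,r,z0,z1 in(("square",459.5,126,15,22,58),("wide",457,42,18.5,22,54),("stepped",454,-51,13.5,22,52),("slim",462.7,-136,10,22,72)):
    for nm,A in(("side",S),("top",T),("both",np.r_[S,T])):
        P=A[(np.hypot(A[:,0]-x,A[:,1]-y)<30)&(A[:,2]>z0)&(A[:,2]<z1)]
        def f(q):
            d=P[:,:2]-q[:2]
            if n!="square": return np.hypot(*d.T)-r
            c,s=np.cos(q[2]),np.sin(q[2]); u=np.abs(d@[[c,-s],[s,c]])
            return u.max(1)-r
        s=min((least_squares(f,[x,y,a],loss="soft_l1") for a in(-.4,-.2,0,.2,.4)),key=lambda s:s.cost)
        print(n,nm,len(P),s.x[:2].round(1),np.degrees(s.x[2]).round(1),round(s.cost/max(1,len(P)),2))
x=T;
for rng in((440,480),):
    pass
plan(459,126,150,-5)
E
```

```text
square side 165 [460.1 126.1] -18.8 0.96
square top 15 [461.5 126.5] -21.6 0.42
square both 180 [460.2 126.3] -18.6 0.93
wide side 159 [458.   41.9] -22.9 0.68
wide top 8 [457.4  42.6] 0.0 0.0
wide both 167 [457.9  41.9] -22.9 0.65
stepped side 117 [454.9 -50.8] -22.9 0.68
stepped top 5 [456.5 -47.2] -22.9 0.23
stepped both 122 [454.9 -50.7] 0.0 0.7
slim side 151 [ 463.7 -135.7] -22.9 0.54
slim top 13 [ 463.4 -134.8] 0.0 0.05
slim both 164 [ 463.6 -135.6] 0.0 0.52
w [0, np.float64(1.25), 0] d [-277, 83, -371] norm 470 cmd [458.8 126.4 149.8] -5.0
```

Request:
carry_out:
  increments:
    - [[0,0.1,0],[-21,4,-28],0.2]
    - [[0,0.2,0],[-42,8,-56],0.2]
    - [[0,0.3,0],[-63,12,-84],0.2]
    - [[0,0.4,0],[-84,16,-112],0.2]
    - [[0,0.5,0],[-105,20,-140],0.2]
    - [[0,0.6,0],[-126,24,-168],0.2]
    - [[0,0.7,0],[-147,28,-196],0.2]
    - [[0,0.8,0],[-168,32,-224],0.2]
    - [[0,0.9,0],[-189,36,-252],0.2]
    - [[0,1.0,0],[-210,40,-280],0.2]
  force: 25

```text
time_s: 0.93
ee_pos: [402.1, 222.4, 364.4]
ee_rot: [-90.0, 0.0, 9.1]
force: [0.8, 0.3, -0.1]
gripper_width: 73.0
```

```bash
python3 - <<'E'
from h import *
p=np.radians(66.635)
json.dump([228.036-210*np.cos(p)+280*np.sin(p),527.847-210*np.sin(p)-280*np.cos(p),192.776,66.635-57.296],open("cmd.json","w"))
s=env.state();print(json.load(open("cmd.json")),s["ee_pos"],s["ee_rot"],s["force"],s["gripper_width"],s["time_s"])
plan(460,126,100,-18)
plan(460,126,39,-18)
E
```

```text
[401.79186596126067, 224.02320395358686, 192.776, 9.339000000000006] [402.14163328 222.36643307 364.39607959] [-8.99995001e+01  1.72391340e-02  9.06317280e+00] [ 0.79184152  0.27038248 -0.07653427] 72.95348239455113 0.9333
w [0, np.float64(0.48), 0] d [42, 93, -106] norm 147 cmd [460.4 126.2  99.8] -18.2
w [0, np.float64(-0.0), 0] d [0, 61, 0] norm 61 cmd [460.4 126.2  38.8] -18.2
```

Request:
carry_out:
  increments:
    - [[0,0.08,0],[7,15,-18],0.2]
    - [[0,0.16,0],[14,31,-35],0.2]
    - [[0,0.24,0],[21,46,-53],0.2]
    - [[0,0.32,0],[28,62,-71],0.2]
    - [[0,0.4,0],[35,78,-88],0.2]
    - [[0,0.48,0],[42,93,-106],0.2]
    - [[0,0.48,0],[42,93,-106],0.2]
    - [[0,0.48,0],[42,93,-106],0.2]

```text
time_s: 1.6
ee_pos: [460.4, 125.8, 271.0]
ee_rot: [-90.1, 0.1, -18.2]
force: [0.0, -0.6, -0.5]
gripper_width: 72.9
```

```bash
python3 - <<'E'
from h import *
s=env.state();print(s["ee_pos"],s["ee_rot"])
im,W=shot("side");cv2.imwrite("pics/s2.png",cv2.resize(im[90:340,200:450],None,fx=2.4,fy=2.4,interpolation=2))
E
```

```text
[460.3943028  125.7643527  270.98257784] [-90.05719595   0.13394639 -18.19564383]
```

View pics/s2.png

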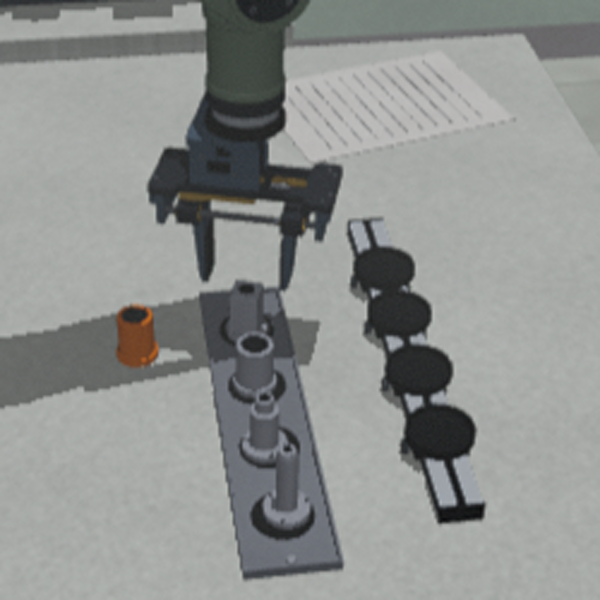

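The open fingers straddle the square guide, at crop pixel (246,300), with the body across the row as planned. Descending to grip.

Request:
carry_out:
  increments:
    - [[0,0,0],[0,15,0],0.2]
    - [[0,0,0],[0,30,0],0.2]
    - [[0,0,0],[0,45,0],0.2]
    - [[0,0,0],[0,55,0],0.2]
    - [[0,0,0],[0,61,0],0.2]
    - [[0,0,0],[0,61,0],0.2]
    - [[0,0,0],[0,61,0],0.5]
    - [[0,0,0],[0,61,0],1]
    - [[0,0,0],[0,61,0],1]
    - [[0,0,0],[0,61,0],1]
  force: 25

```text
time_s: 2.48
ee_pos: [460.6, 126.4, 211.4]
ee_rot: [-89.9, -0.1, -18.2]
force: [-0.6, -0.3, -0.1]
gripper_width: 49.1
```

Request:
carry_out:
  increments:
    - [[0,0,0],[0,0,0],1]
    - [[0,0,0],[0,0,0],1]
    - [[0,0,0],[0,0,0],1]
    - [[0,0,0],[0,0,0],1]
  force: 35

```text
time_s: 2.82
ee_pos: [460.2, 126.2, 210.9]
ee_rot: [-90.0, 0.0, -18.2]
force: [-2.4, -0.2, 3.1]
gripper_width: 29.9
```

```bash
python3 - <<'E'
from h import *
s=env.state();print(s["ee_pos"],s["ee_rot"],s["force"],s["gripper_width"])
plan(460,126,99,-18)
plan(618.5,194.5,110,-18)
E
```

```text
[460.1634535  126.16331935 210.85050535] [-9.00218397e+01  4.66496668e-02 -1.81667559e+01] [-2.44891822 -0.21716867  3.10322653] 29.900860690976472
w [0, np.float64(-0.0), 0] d [0, -60, 0] norm 60 cmd [460.4 126.2  98.8] -18.2
w [0, np.float64(-0.0), 0] d [129, -11, 114] norm 173 cmd [618.5 194.4 109.8] -18.2
```

Request:
carry_out:
  increments:
    - [[0,0,0],[0,-8,0],1]
    - [[0,0,0],[0,-24,0],1]
    - [[0,0,0],[0,-42,0],1]
    - [[0,0,0],[0,-60,0],1]
    - [[0,0,0],[16,-65,14],1]
    - [[0,0,0],[43,-68,38],1]
    - [[0,0,0],[72,-71,64],1]
    - [[0,0,0],[99,-71,88],1]
    - [[0,0,0],[119,-71,105],1]
    - [[0,0,0],[129,-71,114],1]

```text
time_s: 3.65
ee_pos: [621.4, 195.5, 281.5]
ee_rot: [-89.9, -0.1, -18.1]
force: [-0.1, 0.6, -3.6]
gripper_width: 29.7
```

Request:
carry_out:
  increments:
    - [[0,0,0],[0,0,0],1]
    - [[0,0,0],[0,12,0],1]
    - [[0,0,0],[0,26,0],1]
    - [[0,0,0],[0,36,0],1]
    - [[0,0,0],[0,40,0],1]
    - [[0,0,0],[0,40,0],1]

```text
time_s: 4.15
ee_pos: [617.3, 193.9, 240.0]
ee_rot: [-90.1, 0.2, -18.2]
force: [0.4, 0.5, -3.5]
gripper_width: 30.0
```

```bash
python3 - <<'E'
from h import *
plan(618.5,194.5,70,-18)
s=env.state();print(s["ee_pos"],s["ee_rot"],s["force"],s["gripper_width"])
im,W=shot("side");cv2.imwrite("pics/s3.png",cv2.resize(im[90:290,280:480],None,fx=3,fy=3,interpolation=2))
E
```

```text
w [0, np.float64(-0.0), 0] d [0, 40, 0] norm 40 cmd [618.5 194.4  69.8] -18.2
[617.33338196 193.88442755 240.01499554] [-90.13511572   0.1994385  -18.17005042] [ 0.3777272   0.54774537 -3.49428047] 29.950368535105707
```

View pics/s3.png

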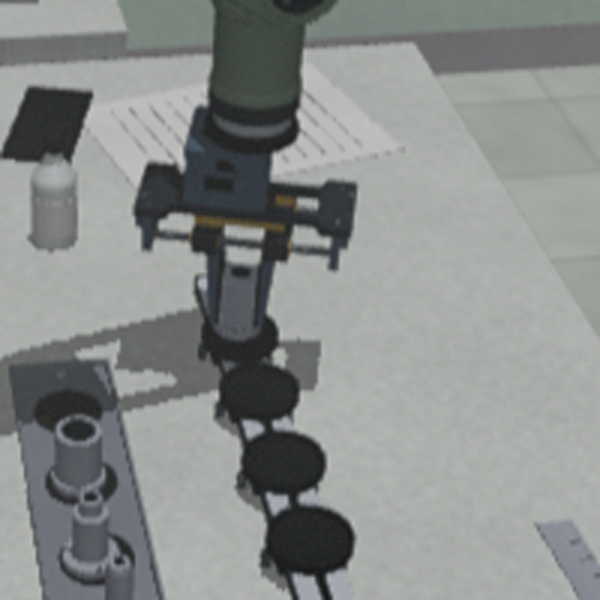

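The square guide hangs upright over the left-end cup, flange at (238,330), cup at (238,337). Lowering slowly.

Request:
carry_out:
  increments:
    - [[0,0,0],[0,4,0],1]
    - [[0,0,0],[0,8,0],1]
    - [[0,0,0],[0,10,0],1]
    - [[0,0,0],[0,11,0],1]
    - [[0,0,0],[0,11.5,0],1]
    - [[0,0,0],[0,12,0],1]
    - [[0,0,0],[0,12,0],1]
    - [[0,0,0],[0,12,0],1]

```text
time_s: 4.87
ee_pos: [618.6, 194.4, 229.9]
ee_rot: [-90.0, -0.0, -18.2]
force: [-0.0, 0.3, -3.5]
gripper_width: 29.7
```

Request:
carry_out:
  increments:
    - [[0,0,0],[0,0.5,0],1]
    - [[0,0,0],[0,1,0],1]
    - [[0,0,0],[0,1.5,0],1]
    - [[0,0,0],[0,2,0],1]
    - [[0,0,0],[0,2,0],1]

```text
time_s: 5.28
ee_pos: [618.6, 194.4, 227.9]
ee_rot: [-90.0, -0.0, -18.2]
force: [-0.7, -0.4, -1.8]
gripper_width: 30.1
```

Request:
carry_out:
  increments:
    - [[0,0,0],[0,0.5,0],1]
    - [[0,0,0],[0,0.5,0],1]
    - [[0,0,0],[0,0.5,0],1]

```text
time_s: 5.53
ee_pos: [618.5, 194.4, 227.9]
ee_rot: [-90.0, -0.0, -18.2]
force: [-0.6, -0.9, 3.2]
gripper_width: 29.7
```

Request:
carry_out:
  increments:
    - [[0,0,0],[0,0,0],0.6]
    - [[0,0,0],[0,0,0],0.4]
    - [[0,0,0],[0,0,0],0.2]
    - [[0,0,0],[0,0,0],0.2]
    - [[0,0,0],[0,0,0],0.2]
    - [[0,0,0],[0,-15,0],0.2]
    - [[0,0,0],[0,-35,0],0.2]
    - [[0,0,0],[0,-60,0],0.2]

```text
time_s: 6.2
ee_pos: [618.2, 194.2, 286.3]
ee_rot: [-90.1, 0.2, -18.2]
force: [0.1, -0.6, -0.1]
gripper_width: 72.8
```

```bash
python3 - <<'E'
from h import *
c=json.load(open("cmd.json"));c[2]=55.3+60;json.dump(c,open("cmd.json","w"))
s=env.state();print(s["ee_pos"],s["gripper_width"],s["force"])
plan(458,42,95,0)
plan(458,42,39,0)
E
```

```text
[618.15839664 194.23546638 286.26282618] 72.7544357764161 [ 0.12379574 -0.60353319 -0.11732365]
w [0, np.float64(-0.32), 0] d [-105, 20, -195] norm 222 cmd [458.   41.8  95.3] 0.2
w [0, np.float64(0.0), 0] d [0, 56, 0] norm 56 cmd [458.   41.8  39.3] 0.2
```

Request:
carry_out:
  increments:
    - [[0,-0.03,0],[-11,0,-20],0.2]
    - [[0,-0.08,0],[-27,0,-50],0.2]
    - [[0,-0.14,0],[-46,0,-85],0.2]
    - [[0,-0.2,0],[-65,0,-120],0.2]
    - [[0,-0.25,0],[-82,5,-152],0.2]
    - [[0,-0.29,0],[-95,10,-178],0.2]
    - [[0,-0.32,0],[-105,20,-195],0.2]
    - [[0,-0.32,0],[-105,20,-195],0.2]
    - [[0,-0.32,0],[-105,20,-195],0.2]

```text
time_s: 6.95
ee_pos: [457.7, 41.4, 267.3]
ee_rot: [-90.0, -0.0, 0.1]
force: [1.4, -0.3, 0.5]
gripper_width: 72.9
```

```bash
python3 - <<'E'
from h import *
s=env.state();print(s["ee_pos"],s["ee_rot"])
im,W=shot("side");cv2.imwrite("pics/s4.png",cv2.resize(im[110:310,230:430],None,fx=3,fy=3,interpolation=2))
E
```

```text
[457.67860554  41.38469736 267.34840134] [-8.99814104e+01 -1.25475517e-02  5.31028036e-02]
```

View pics/s4.png

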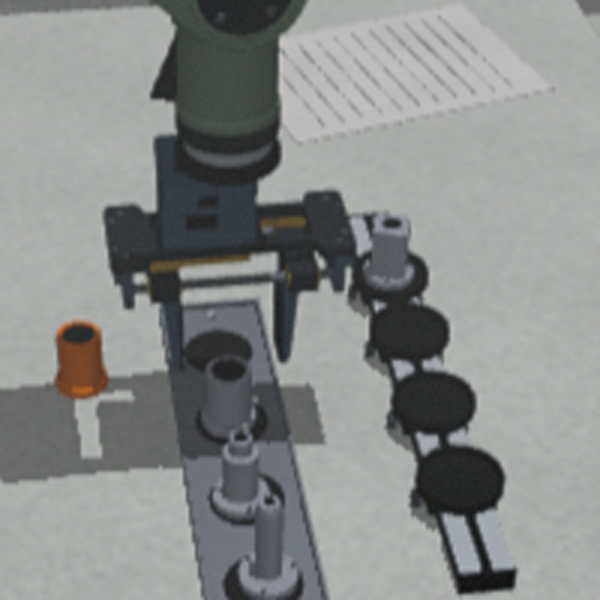

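The square guide stands upright in the left cup (390,265), and the open fingers straddle the wide guide (228,385). I'll grip it.

Request:
carry_out:
  increments:
    - [[0,0,0],[0,15,0],0.2]
    - [[0,0,0],[0,30,0],0.2]
    - [[0,0,0],[0,44,0],0.2]
    - [[0,0,0],[0,52,0],0.2]
    - [[0,0,0],[0,56,0],0.2]
    - [[0,0,0],[0,56,0],0.2]
    - [[0,0,0],[0,56,0],0.5]
    - [[0,0,0],[0,56,0],1]
    - [[0,0,0],[0,56,0],1]
    - [[0,0,0],[0,56,0],1]
  force: 35

```text
time_s: 7.83
ee_pos: [458.2, 41.9, 211.8]
ee_rot: [-90.0, -0.1, 0.2]
force: [-0.1, 0.2, -0.1]
gripper_width: 49.5
```

Request:
carry_out:
  increments:
    - [[0,0,0],[0,0,0],1]
    - [[0,0,0],[0,0,0],1]
    - [[0,0,0],[0,0,0],1]
    - [[0,0,0],[0,0,0],1]

```text
time_s: 8.17
ee_pos: [457.7, 41.8, 211.5]
ee_rot: [-90.0, 0.0, 0.2]
force: [-1.9, 0.5, 4.7]
gripper_width: 35.9
```

```bash
python3 - <<'E'
from h import *
s=env.state();print(s["ee_pos"],s["ee_rot"],s["force"],s["gripper_width"])
plan(458,42,109,0)
plan(618.5,114.5,109,0)
E
```

```text
[457.70414585  41.78811247 211.48683166] [-8.99958626e+01  3.88254915e-02  1.66051177e-01] [-1.87999403  0.50528532  4.6645159 ] 35.92514250199855
w [0, np.float64(0.0), 0] d [0, -70, 0] norm 70 cmd [458.   41.8 109.3] 0.2
w [0, np.float64(0.0), 0] d [161, 0, 72] norm 176 cmd [618.8 114.3 109.3] 0.2
```

Request:
carry_out:
  increments:
    - [[0,0,0],[0,-8,0],1]
    - [[0,0,0],[0,-26,0],1]
    - [[0,0,0],[0,-48,0],1]
    - [[0,0,0],[0,-66,0],1]
    - [[0,0,0],[20,-70,9],1]
    - [[0,0,0],[54,-70,24],1]
    - [[0,0,0],[90,-70,40],1]
    - [[0,0,0],[123,-70,55],1]
    - [[0,0,0],[148,-70,66],1]
    - [[0,0,0],[161,-70,72],1]

```text
time_s: 9.0
ee_pos: [621.7, 115.7, 281.0]
ee_rot: [-90.0, -0.2, 0.2]
force: [-0.3, -0.4, -3.0]
gripper_width: 35.8
```

Request:
carry_out:
  increments:
    - [[0,0,0],[0,0,0],1]
    - [[0,0,0],[0,10,0],1]
    - [[0,0,0],[0,24,0],1]
    - [[0,0,0],[0,38,0],1]
    - [[0,0,0],[0,46,0],1]
    - [[0,0,0],[0,50,0],1]
    - [[0,0,0],[0,50.5,0],1]
    - [[0,0,0],[0,51,0],1]
    - [[0,0,0],[0,51,0],1]
    - [[0,0,0],[0,51,0],1]

```text
time_s: 9.83
ee_pos: [619.0, 114.3, 231.1]
ee_rot: [-90.0, -0.1, 0.2]
force: [-0.4, 0.1, -1.7]
gripper_width: 35.9
```

```bash
python3 - <<'E'
from h import *
s=env.state();print(s["ee_pos"],s["ee_rot"],s["force"],s["gripper_width"])
im,W=shot("side");cv2.imwrite("pics/s5.png",cv2.resize(im[110:310,280:480],None,fx=3,fy=3,interpolation=2))
E
```

```text
[618.96049462 114.28001093 231.06114619] [-8.99800543e+01 -8.51954693e-02  1.66746220e-01] [-0.44469051  0.10749682 -1.74920574] 35.93284824594975
```

View pics/s5.png

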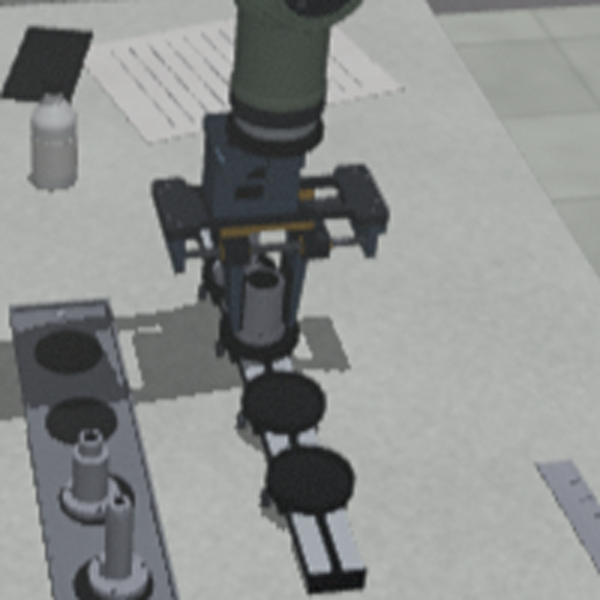

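The wide guide is held upright in the second cup (262,325), and the force reading says it is close to contact. Finishing the set-down.

Request:
carry_out:
  increments:
    - [[0,0,0],[0,0.5,0],1]
    - [[0,0,0],[0,0.5,0],1]
    - [[0,0,0],[0,1,0],1]
    - [[0,0,0],[0,1,0],1]

```text
time_s: 10.22
ee_pos: [618.8, 114.3, 229.2]
ee_rot: [-90.0, 0.0, 0.2]
force: [-0.9, 0.1, -2.2]
gripper_width: 35.7
```

Request:
carry_out:
  increments:
    - [[0,0,0],[0,0.5,0],1]
    - [[0,0,0],[0,0.5,0],1]
    - [[0,0,0],[0,1,0],1]
    - [[0,0,0],[0,1,0],1]

```text
time_s: 10.55
ee_pos: [618.8, 114.3, 228.5]
ee_rot: [-90.0, -0.0, 0.2]
force: [-1.2, -0.2, -0.3]
gripper_width: 35.9
```

Request:
carry_out:
  increments:
    - [[0,0,0],[0,0.5,0],1]
    - [[0,0,0],[0,0.5,0],1]
    - [[0,0,0],[0,0.5,0],1]

```text
time_s: 10.8
ee_pos: [618.7, 114.3, 228.5]
ee_rot: [-90.0, -0.0, 0.2]
force: [-2.2, -0.3, 5.6]
gripper_width: 35.8
```

Request:
carry_out:
  increments:
    - [[0,0,0],[0,0,0],0.6]
    - [[0,0,0],[0,0,0],0.4]
    - [[0,0,0],[0,0,0],0.2]
    - [[0,0,0],[0,0,0],0.2]
    - [[0,0,0],[0,0,0],0.2]
    - [[0,0,0],[0,-15,0],0.2]
    - [[0,0,0],[0,-35,0],0.2]
    - [[0,0,0],[0,-60,0],0.2]

```text
time_s: 11.47
ee_pos: [618.4, 114.2, 286.7]
ee_rot: [-90.0, 0.2, 0.2]
force: [0.1, 0.2, 0.1]
gripper_width: 72.6
```

```bash
python3 - <<'E'
from h import *
c=json.load(open("cmd.json"));c[2]=55.8+60;json.dump(c,open("cmd.json","w"))
s=env.state();print(s["ee_pos"],s["gripper_width"],s["force"])
plan(455,-51,105,0)
plan(455,-51,39,0)
plan(455,-51,115,0)
plan(618.5,20,115,0)
E
```

```text
[618.43341082 114.24478043 286.70937749] 72.55942941295895 [0.11253267 0.15835166 0.12554723]
w [0, np.float64(0.0), 0] d [-164, 11, -165] norm 233 cmd [455.3 -51.2 104.8] 0.2
w [0, np.float64(0.0), 0] d [0, 66, 0] norm 66 cmd [455.3 -51.2  38.8] 0.2
w [0, np.float64(0.0), 0] d [0, -76, 0] norm 76 cmd [455.3 -51.2 114.8] 0.2
w [0, np.float64(0.0), 0] d [163, 0, 71] norm 178 cmd [618.1  20.3 114.8] 0.2
```

Request:
carry_out:
  increments:
    - [[0,0,0],[-18,0,-18],0.2]
    - [[0,0,0],[-43,0,-43],0.2]
    - [[0,0,0],[-71,0,-72],0.2]
    - [[0,0,0],[-99,0,-100],0.2]
    - [[0,0,0],[-127,4,-128],0.2]
    - [[0,0,0],[-150,8,-151],0.2]
    - [[0,0,0],[-164,11,-165],0.2]
    - [[0,0,0],[-164,11,-165],0.2]
    - [[0,0,0],[-164,11,-165],0.2]

```text
time_s: 12.22
ee_pos: [455.1, -51.7, 276.9]
ee_rot: [-90.0, -0.1, 0.1]
force: [0.5, 0.1, 0.3]
gripper_width: 72.8
```

```bash
python3 - <<'E'
from h import *
s=env.state();print(s["ee_pos"],s["ee_rot"])
im,W=shot("side");cv2.imwrite("pics/s6.png",cv2.resize(im[110:350,230:430],None,fx=2.5,fy=2.5,interpolation=2))
E
```

```text
[455.07333902 -51.68748131 276.93009994] [-8.99858528e+01 -5.49090560e-02  5.51039481e-02]
```

View pics/s6.png

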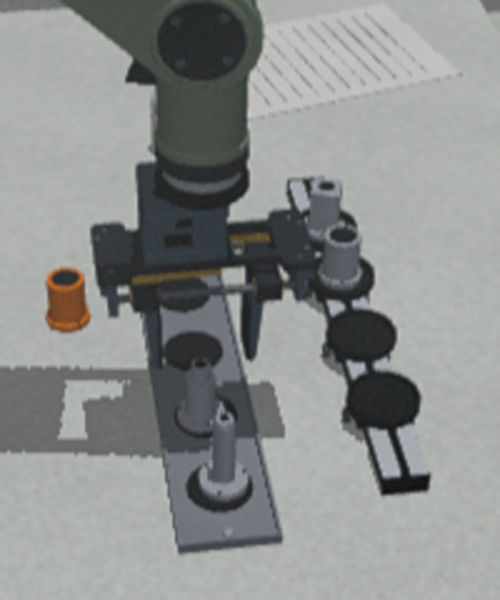

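The square (325,205) and wide (342,258) guides stand upright in their cups, and the fingers straddle the stepped guide (200,390).

Request:
carry_out:
  increments:
    - [[0,0,0],[0,18,0],0.2]
    - [[0,0,0],[0,36,0],0.2]
    - [[0,0,0],[0,52,0],0.2]
    - [[0,0,0],[0,62,0],0.2]
    - [[0,0,0],[0,66,0],0.2]
    - [[0,0,0],[0,66,0],0.2]
    - [[0,0,0],[0,66,0],0.5]
    - [[0,0,0],[0,66,0],1]
    - [[0,0,0],[0,66,0],1]
    - [[0,0,0],[0,66,0],1]
  force: 30

```text
time_s: 13.1
ee_pos: [455.6, -51.2, 211.3]
ee_rot: [-90.0, -0.1, 0.2]
force: [-0.2, -0.0, -0.6]
gripper_width: 49.4
```

Request:
carry_out:
  increments:
    - [[0,0,0],[0,0,0],1]
    - [[0,0,0],[0,0,0],1]
    - [[0,0,0],[0,0,0],1]
    - [[0,0,0],[0,0,0],1]
    - [[0,0,0],[0,0,0],1]

```text
time_s: 13.52
ee_pos: [455.0, -51.2, 210.9]
ee_rot: [-90.0, 0.0, 0.2]
force: [-2.3, 0.1, 3.2]
gripper_width: 25.8
```

Request:
carry_out:
  increments:
    - [[0,0,0],[0,-8,0],1]
    - [[0,0,0],[0,-28,0],1]
    - [[0,0,0],[0,-52,0],1]
    - [[0,0,0],[0,-72,0],1]
    - [[0,0,0],[20,-76,9],1]
    - [[0,0,0],[54,-76,24],1]
    - [[0,0,0],[90,-76,40],1]
    - [[0,0,0],[124,-76,54],1]
    - [[0,0,0],[150,-76,65],1]
    - [[0,0,0],[163,-76,71],1]

```text
time_s: 14.35
ee_pos: [621.1, 21.8, 286.7]
ee_rot: [-90.0, -0.2, 0.2]
force: [0.2, -0.0, -2.8]
gripper_width: 25.8
```

Request:
carry_out:
  increments:
    - [[0,0,0],[0,0,0],1]
    - [[0,0,0],[0,10,0],1]
    - [[0,0,0],[0,26,0],1]
    - [[0,0,0],[0,42,0],1]
    - [[0,0,0],[0,52,0],1]
    - [[0,0,0],[0,56,0],1]
    - [[0,0,0],[0,56.5,0],1]
    - [[0,0,0],[0,57,0],1]
    - [[0,0,0],[0,57,0],1]
    - [[0,0,0],[0,57,0],1]

```text
time_s: 15.18
ee_pos: [618.3, 20.2, 230.7]
ee_rot: [-90.0, -0.1, 0.2]
force: [0.2, 0.1, -2.3]
gripper_width: 25.8
```

```bash
python3 - <<'E'
from h import *
s=env.state();print(s["ee_pos"],s["ee_rot"],s["force"],s["gripper_width"])
im,W=shot("side");cv2.imwrite("pics/s7.png",cv2.resize(im[110:310,280:480],None,fx=3,fy=3,interpolation=2))
E
```

```text
[618.29130783  20.22191667 230.68080029] [-89.99467949  -0.10200383   0.16687874] [ 0.24524897  0.05464025 -2.3243889 ] 25.808560191336912
```

View pics/s7.png

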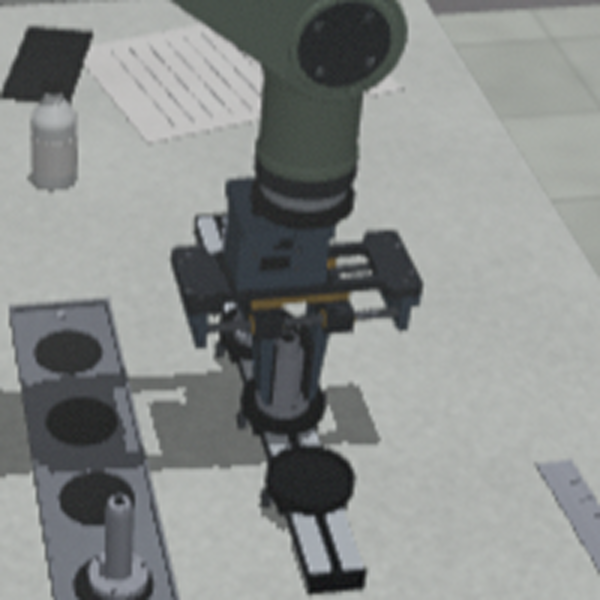

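The stepped guide hangs upright in the third cup (285,400), about 2–3 mm above the floor.

Request:
carry_out:
  increments:
    - [[0,0,0],[0,0.5,0],1]
    - [[0,0,0],[0,1,0],1]
    - [[0,0,0],[0,1.5,0],1]
    - [[0,0,0],[0,2,0],1]
    - [[0,0,0],[0,2,0],1]

```text
time_s: 15.65
ee_pos: [618.1, 20.3, 227.9]
ee_rot: [-90.0, -0.0, 0.2]
force: [0.4, -0.0, -1.0]
gripper_width: 26.0
```

Request:
carry_out:
  increments:
    - [[0,0,0],[0,0.5,0],1]
    - [[0,0,0],[0,0.5,0],1]
    - [[0,0,0],[0,0.5,0],1]

```text
time_s: 15.9
ee_pos: [618.1, 20.3, 227.9]
ee_rot: [-90.0, -0.0, 0.2]
force: [-1.5, 0.2, 4.9]
gripper_width: 26.0
```

Request:
carry_out:
  increments:
    - [[0,0,0],[0,0,0],0.6]
    - [[0,0,0],[0,0,0],0.4]
    - [[0,0,0],[0,0,0],0.2]
    - [[0,0,0],[0,0,0],0.2]
    - [[0,0,0],[0,0,0],0.2]
    - [[0,0,0],[0,-15,0],0.2]
    - [[0,0,0],[0,-35,0],0.2]
    - [[0,0,0],[0,-60,0],0.2]

```text
time_s: 16.57
ee_pos: [617.6, 20.3, 286.3]
ee_rot: [-90.0, 0.2, 0.2]
force: [1.2, 0.9, -0.4]
gripper_width: 72.8
```

```bash
python3 - <<'E'
from h import *
c=json.load(open("cmd.json"));c[2]=55.3+60;json.dump(c,open("cmd.json","w"))
s=env.state();print(s["ee_pos"],s["gripper_width"],s["force"])
plan(463.6,-135.6,115,0)
plan(463.6,-135.6,39,0)
plan(463.6,-135.6,119,0)
plan(618.5,-72,119,0)
E
```

```text
[617.64561067  20.28646239 286.29326298] 72.81100297704108 [ 1.16866168  0.86044339 -0.40406087]
w [0, np.float64(0.0), 0] d [-155, 0, -155] norm 219 cmd [ 463.5 -135.2  115.3] 0.2
w [0, np.float64(0.0), 0] d [0, 76, 0] norm 76 cmd [ 463.5 -135.2   39.3] 0.2
w [0, np.float64(0.0), 0] d [0, -80, 0] norm 80 cmd [ 463.5 -135.2  119.3] 0.2
w [0, np.float64(0.0), 0] d [155, 0, 63] norm 167 cmd [618.3 -71.7 119.3] 0.2
```

Request:
carry_out:
  increments:
    - [[0,0,0],[-15,-8,-15],0.2]
    - [[0,0,0],[-40,-8,-40],0.2]
    - [[0,0,0],[-67,-8,-67],0.2]
    - [[0,0,0],[-94,-8,-94],0.2]
    - [[0,0,0],[-121,-8,-121],0.2]
    - [[0,0,0],[-144,-4,-144],0.2]
    - [[0,0,0],[-155,0,-155],0.2]
    - [[0,0,0],[-155,0,-155],0.2]
    - [[0,0,0],[-155,0,-155],0.2]

```text
time_s: 17.32
ee_pos: [463.3, -135.6, 287.3]
ee_rot: [-90.0, -0.0, 0.1]
force: [0.6, 0.6, 0.2]
gripper_width: 72.9
```

```bash
python3 - <<'E'
from h import *
s=env.state();print(s["ee_pos"],s["ee_rot"])
im,W=shot("side");cv2.imwrite("pics/s8.png",cv2.resize(im[110:350,230:430],None,fx=2.5,fy=2.5,interpolation=2))
E
```

```text
[ 463.32542866 -135.60844824  287.34483127] [-8.99816410e+01 -3.41040926e-02  5.62796997e-02]
```

View pics/s8.png

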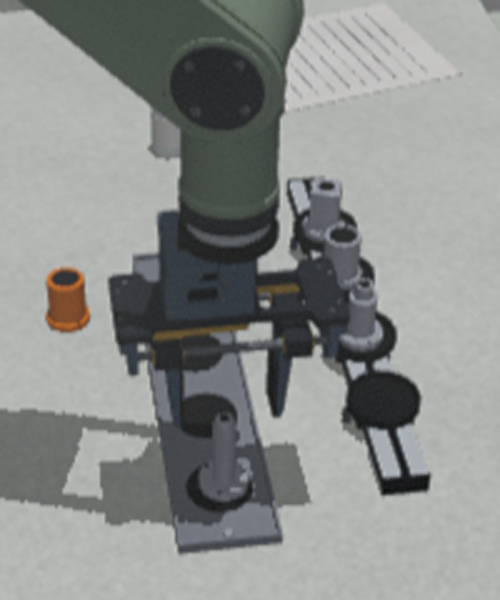

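Three guides now stand upright in cups. The fingers straddle the slim guide (225,450), so I'll descend and grip it.

Request:
carry_out:
  increments:
    - [[0,0,0],[0,18,0],0.2]
    - [[0,0,0],[0,40,0],0.2]
    - [[0,0,0],[0,60,0],0.2]
    - [[0,0,0],[0,72,0],0.2]
    - [[0,0,0],[0,76,0],0.2]
    - [[0,0,0],[0,76,0],0.2]
    - [[0,0,0],[0,76,0],0.5]
    - [[0,0,0],[0,76,0],1]
    - [[0,0,0],[0,76,0],1]
    - [[0,0,0],[0,76,0],1]
  force: 25

```text
time_s: 18.2
ee_pos: [463.8, -135.2, 212.0]
ee_rot: [-90.0, -0.1, 0.2]
force: [-0.3, -0.4, 0.3]
gripper_width: 49.0
```

Request:
carry_out:
  increments:
    - [[0,0,0],[0,0,0],1]
    - [[0,0,0],[0,0,0],1]
    - [[0,0,0],[0,0,0],1]
    - [[0,0,0],[0,0,0],1]
    - [[0,0,0],[0,0,0],1]
    - [[0,0,0],[0,0,0],1]

```text
time_s: 18.7
ee_pos: [463.4, -135.2, 211.3]
ee_rot: [-90.0, 0.0, 0.2]
force: [-0.9, -1.1, 1.6]
gripper_width: 19.4
```

Request:
carry_out:
  increments:
    - [[0,0,0],[0,-8,0],1]
    - [[0,0,0],[0,-30,0],1]
    - [[0,0,0],[0,-56,0],1]
    - [[0,0,0],[0,-76,0],1]
    - [[0,0,0],[19,-80,8],1]
    - [[0,0,0],[51,-80,21],1]
    - [[0,0,0],[86,-80,35],1]
    - [[0,0,0],[118,-80,48],1]
    - [[0,0,0],[143,-80,58],1]
    - [[0,0,0],[155,-80,63],1]

```text
time_s: 19.53
ee_pos: [621.2, -70.3, 291.3]
ee_rot: [-90.0, -0.2, 0.2]
force: [-0.2, -1.0, -2.5]
gripper_width: 19.4
```

Request:
carry_out:
  increments:
    - [[0,0,0],[0,0,0],1]
    - [[0,0,0],[0,10,0],1]
    - [[0,0,0],[0,28,0],1]
    - [[0,0,0],[0,46,0],1]
    - [[0,0,0],[0,56,0],1]
    - [[0,0,0],[0,60,0],1]
    - [[0,0,0],[0,60.5,0],1]
    - [[0,0,0],[0,61,0],1]
    - [[0,0,0],[0,61,0],1]
    - [[0,0,0],[0,61,0],1]

```text
time_s: 20.37
ee_pos: [618.6, -71.8, 231.3]
ee_rot: [-90.0, -0.1, 0.2]
force: [0.2, 0.3, -3.0]
gripper_width: 19.6
```

```bash
python3 - <<'E'
from h import *
s=env.state();print(s["ee_pos"],s["ee_rot"],s["force"],s["gripper_width"])
im,W=shot("side");cv2.imwrite("pics/s9.png",cv2.resize(im[130:330,280:480],None,fx=3,fy=3,interpolation=2))
E
```

```text
[618.58723624 -71.80727075 231.25065558] [-90.00914994  -0.11145935   0.165324  ] [ 0.23125009  0.32705388 -2.971931  ] 19.637037483812385
```

View pics/s9.png

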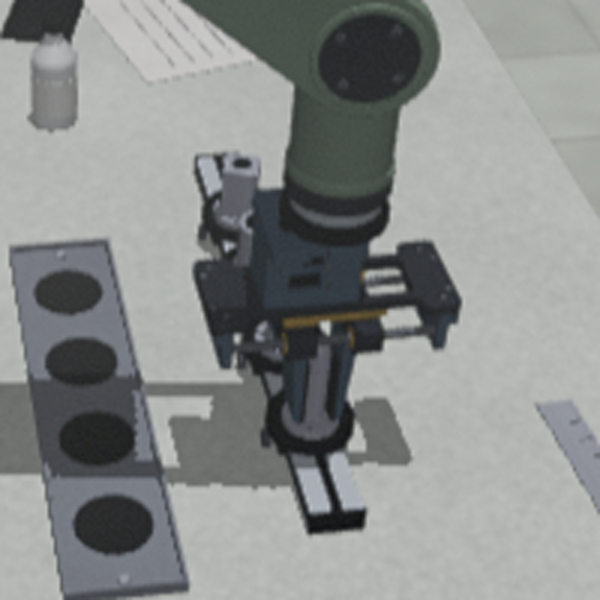

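The slim guide hangs upright inside the right-end cup (312,420). The rack is empty.

Request:
carry_out:
  increments:
    - [[0,0,0],[0,0.5,0],1]
    - [[0,0,0],[0,1,0],1]
    - [[0,0,0],[0,1.5,0],1]
    - [[0,0,0],[0,2,0],1]
    - [[0,0,0],[0,2,0],1]

```text
time_s: 20.83
ee_pos: [618.4, -71.7, 228.3]
ee_rot: [-90.0, -0.0, 0.2]
force: [-0.4, 0.9, -1.2]
gripper_width: 19.5
```

Request:
carry_out:
  increments:
    - [[0,0,0],[0,0.5,0],1]
    - [[0,0,0],[0,0.5,0],1]
    - [[0,0,0],[0,0.5,0],1]

```text
time_s: 21.08
ee_pos: [618.3, -71.7, 228.3]
ee_rot: [-90.0, -0.0, 0.2]
force: [-1.6, 0.5, 4.1]
gripper_width: 19.3
```

In contact. I'll release, then lift well clear. The fingers stay outside the cup.

Request:
carry_out:
  increments:
    - [[0,0,0],[0,0,0],0.6]
    - [[0,0,0],[0,0,0],0.4]
    - [[0,0,0],[0,0,0],0.2]
    - [[0,0,0],[0,0,0],0.2]
    - [[0,0,0],[0,0,0],0.2]
    - [[0,0,0],[0,-15,0],0.2]
    - [[0,0,0],[0,-40,0],0.2]
    - [[0,0,0],[0,-70,0],0.2]
    - [[0,0,0],[0,-105,0],0.2]
    - [[0,0,0],[0,-140,0],0.2]

```text
time_s: 21.92
ee_pos: [618.1, -71.7, 368.7]
ee_rot: [-90.0, 0.1, 0.2]
force: [0.5, 0.6, -0.2]
gripper_width: 73.0
```

Request:
carry_out:
  increments:
    - [[0,0,0],[-20,0,-20],0.2]
    - [[0,0,0],[-50,0,-45],0.2]
    - [[0,0,0],[-80,0,-75],0.2]
    - [[0,0,0],[-110,0,-105],0.2]
    - [[0,0,0],[-140,0,-135],0.2]
    - [[0,0,0],[-165,0,-160],0.2]
    - [[0,0,0],[-190,0,-185],0.2]
    - [[0,0,0],[-200,0,-200],0.2]
    - [[0,0,0],[-200,0,-200],0.2]
    - [[0,0,0],[-200,0,-200],0.2]

```text
time_s: 22.75
ee_pos: [418.5, -272.9, 367.8]
ee_rot: [-90.0, -0.0, 0.0]
force: [0.4, -0.2, 0.3]
gripper_width: 73.1
```

```bash
python3 - <<'E'
from h import *
from scipy.optimize import least_squares
im,W=shot("side");t,T=shot("top")
a=cv2.resize(im[150:320,290:430],None,fx=3.5,fy=3.5,interpolation=2);b=cv2.resize(t[165:265,210:360],None,fx=2,fy=5.95/2.0,interpolation=2)
cv2.imwrite("pics/s10.png",a); cv2.imwrite("pics/t10.png",cv2.resize(t[150:310,140:500],None,fx=2.2,fy=2.2,interpolation=2))
S=W.reshape(-1,3)
for n,y,r,z1 in(("square",194.5,15,75),("wide",114.5,18.5,71),("stepped",20,13.5,69),("slim",-72,10,90)):
    P=S[(np.hypot(S[:,0]-618.5,S[:,1]-y)<26)&(S[:,2]>40)&(S[:,2]<110)]
    B=P[P[:,2]<z1]
    ce=[least_squares(lambda q:np.hypot(*(C[:,:2]-q).T)-r,[618.5,y],loss="soft_l1").x.round(1) for C in(B[B[:,2]<57],B[B[:,2]>52])]
    print(n,"top z",np.percentile(P[:,2],98).round(1),"axis low/high",ce)
E
```

```text
square top z 85.1 axis low/high [array([619.6, 193. ]), array([618.8, 192.7])]
wide top z 81.3 axis low/high [array([619.8, 114.7]), array([618.9, 114.7])]
stepped top z 92.0 axis low/high [array([618.8,  21.5]), array([618.8,  20.5])]
slim top z 105.2 axis low/high [array([619.3, -71.6]), array([619.1, -71.8])]
```

View pics/s10.png

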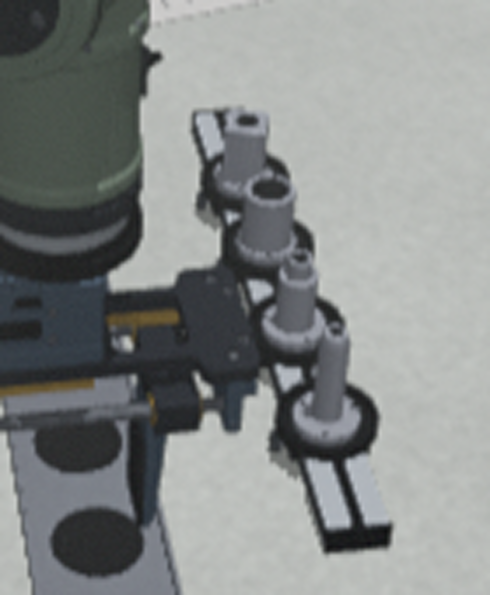

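View pics/t10.png

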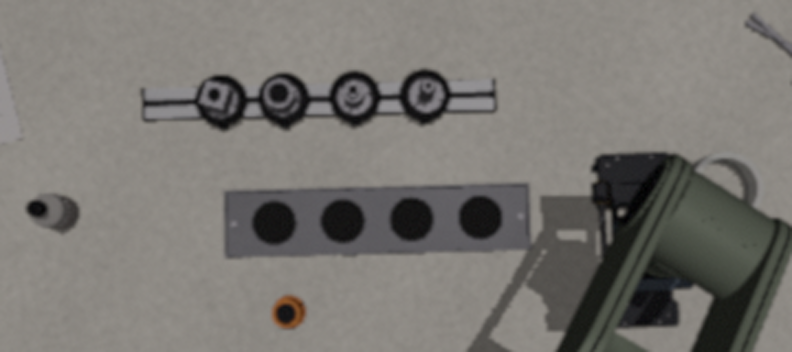

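All four guides are upright and centred in their cups. In the top view the order is square (220,97), wide (282,97), stepped (354,97), slim (425,95). The gripper is clear, so I'm handing in.

```bash
python3 -c "
from workcell import env
print(env.job_done())"
```

```text
the job is handed in; nothing more can be done
None
```

All four guides are in the rail cups in rack order (left to right: square, wide, stepped, slim), and the job is handed in. Each was lowered until the wrist force showed floor contact, about 3–6 N, then released. The run took about 23 s of the 109 s allowed.

**Last checks:**
- **Centring:** the fitted axes lie within about 2 mm of the measured cup centres.
- **Upright:** low and high fits of each body agree within about 1 mm.
- **Heights:** top heights read 2–4 mm above nominal (for example 85 mm against 81 mm for the square guide). The rack readings before any move were similarly high, so I put this down to depth noise. The exact seating height is therefore not confirmed by camera, only by the contact force.
- **Bystanders:** nothing came near the tape roll, the oil bottle or the orange look-alike. In the last top view the gripper partly hid the tape roll, passing above it at a safe height.
- **Grip widths:** these read up to about 1 mm under nominal on the round bodies. No slip showed.

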